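# Set a marked plywood strip for sawing

### The job

The plywood strip lying on the sawing board is to be cut at the black line drawn across it. Without ever lifting it off the board, push it with the fingertips so that its long side lies flush along the fence and the black line stands right over the board's end by the blue offcut tray, with the hatched waste piece hanging out over the tray. Leave the strip lying there flat and at rest, and do not disturb the tray, the tools or anything else on the bench.

Things in the scene. Friction and masses are not known exactly. Their poses are not given: they have to be found in the camera images.
- sawboard: Sawing board screwed to the bench: dark, 200 mm (its x) by 300 mm (its y), top 36 mm above the bench. Origin at bench level under its middle, z up. Along its far (+x) side runs a lighter wooden fence 25 mm thick, 20 mm higher than the top, full length; its working face is at x = +75 mm in the board's frame. The end at y = +150 mm, by the blue tray, is the sawing end.
- saw_end (a point): Point on the top edge of the board's sawing end, 30 mm in front of the fence's face, where the middle of the cut line belongs (board frame x = 45, y = 150, z = 36 mm). Turns with the board.
- strip: Loose pale plywood strip, 60 mm wide (its x), 260 mm long (its y), 12 mm thick, about 110 g, lying flat on the board, askew and off the fence. Origin: middle of its underside. A black line 4 mm wide crosses it at y = +70 mm, 60 mm from its +y end and 200 mm from its -y end; the 60 mm beyond the line, towards the tray, is hatched waste. A sideways push of a newton or so slides it.
- cut_line (a point): Middle of the black line, on the strip's upper face (strip frame x = 0, y = 70, z = 12 mm).
- tray: Shallow blue plastic offcut tray, 130 x 130 x 25 mm, standing on the bench just beyond the saw end of the board; origin under its middle. To be left alone.
- square: Try square lying flat on the bench in front of the board: dark wood stock 125 x 26 x 16 mm, steel blade 150 x 30 x 3 mm; origin under the middle of the stock. To be left alone.
- tape: Yellow tape measure standing on the bench near the board's other end, 32 x 70 x 65 mm; origin under its middle. To be left alone.
- saw: Back saw lying flat on the bench beyond the board, about 400 x 85 x 22 mm, along y; origin under the middle of the blade. To be left alone.
- glue: Yellow glue bottle, 60 mm diameter, 170 mm tall; origin under its middle. To be left alone.
- pencils: Steel tin 72 mm diameter, 100 mm tall, with pencils standing in it up to 165 mm; origin under its middle. To be left alone.
- bobbin: Dark wooden bobbin standing upright, 76 mm diameter, 120 mm tall; origin under its middle. To be left alone.

How it is judged (in metres and radians):
At the end, for the whole second after the job is handed in: The strip lies flat and at rest on the board, its long side along the fence (gap under 4 mm, within 2 degrees), with the middle of the black line within 5 mm of the board's sawing end, so that the waste overhangs by 60 mm (y of cut_line in the frame of sawboard between 0.145 and 0.155 m and x of strip in the frame of sawboard between 0.041 and 0.049 m and z of strip in the frame of sawboard between 0.032 and 0.04 m and angle between the y axis of strip and the y axis of sawboard, either way round below 0.035 rad and angle between strip's own z axis and vertical below 0.04 rad and linear speed of strip below 0.01 m/s and angular speed of strip below 0.05 rad/s); the robot touches nothing.
It fails at once if the strip is lifted off the board or tipped up (z of strip in the frame of sawboard above 0.046 m or angle between strip's own z axis and vertical above 0.15 rad).
It fails at once if a bystander is moved more than 15 mm or tipped (distance of any of tray, square, tape, saw, glue, pencils, bobbin from where it was at the start of the episode above 0.015 m or angle between any of tray, square, tape, saw, glue, pencils, bobbin's own z axis and vertical above 0.3 rad).
It also fails if it takes over 51 s, if anything falls off the work surface, if the arm or the gripper's body presses on something with over 40 N, if the wrist force passes 120 N, or if a joint passes its speed limit or range.

### The arm

A 6-joint arm with a two-finger parallel gripper is mounted at the origin on the work surface. World frame = base frame: x ahead of the robot, y to its left, z up, the work surface at z = 0. Lengths are in m, angles in degrees, forces in N, time in s.
With the tool pointing down it reaches from about 0.275 to 0.75 m from the base axis. Payload 10.2 kg.
Tool frame: the origin (TCP) lies on the centre line of the jaws, within the pads' length; the fingertips stand 14 mm ahead of it and the grasp point (between the pads) lies 5 mm behind it; z points along the fingers, y is the direction in which the jaws open and shut (so a half turn about z gives the same grasp; the last joint's range is limited). The gripper opens to 85 mm and grips with 20 to 120 N. Pads are 22 mm wide; open, the fingers measure 114 mm over their backs; the gripper's body (76 mm by 85 mm) begins 54 mm behind the grasp point. The pads swing forward as they close: fully open they stand 13 mm farther back than shut.
Start: joints at [-86.368, 17.928, 85.812, -0, 76.261, -12.8], TCP at [0.149, -0.504, 0.245] pointing down, gripper open.
Joint ranges: [-168.41, 168.41], [-55.51, 124.54], [10.69, 146.95], [-70.63, 250.63], [1, 178], [-165.06, 165.06]. Speed limits (degrees/s): [136.94, 136.94, 172.46, 180, 180, 180].

### API

Orientations are given as a 3x3 rotation matrix whose columns are the frame's x, y, z axes.
In Python, from station import r, eoat, planner, imaging, job_done gives the robot as it stands. The module is installed in compiled form; this text tells all that it offers. Calls block until the motion is done:
- r.goto(position, orientation): joint-space move of the TCP to a pose.
- r.move_straight(position, rot=None, velocity=0.15, force_limit=None): straight line of the TCP; rot=None keeps the orientation; velocity is the mean speed in m/s. With force_limit (N) it stops when the force on the tool has changed by that much, and returns True; else False.
- r.movej(angles): joint-space move.
- eoat.open_gripper() and eoat.grab(effort=None): open the fingers fully, or close them until they stop; effort is the grip in N (None keeps the last).
- r.wait(seconds).
- planner.inverse_kinematics(position, orientation): joint angles nearest the present ones, or None.
- r.observe(): the state.
- imaging.camera(name): name is "side" or "top" or "wrist"; returns (picture, depth): 480x640x3 uint8, red, green, blue; 480x640 float32, m along the optical axis (not along the pixel's ray), 0 where there is no reading.
- imaging.camera_model(name): a dict with "fov_y" (degrees; the focal length in pixels is half the picture's height over the tangent of half this angle, whatever the lens; pixels are square), "cx", "cy" (the principal point, pixels), "R" (3x3) and "t" (3): a world point X has camera coordinates R X + t. Camera axes: x right, y down, z forward; pixel columns grow to the right and rows downward; lengths in m; the calibration is good to about 2 mm. The wrist camera is an equidistant fisheye: a pixel r from the principal point sees the ray r / f radians off the axis. A picture is of the moment at which its call begins: read the wrist's pose just before it. camera_model takes no time and is no camera call; for the wrist camera it gives the pose at the moment of the call.
A pose or a line that the arm cannot do raises r.PlanningError and nothing moves.
- job_done(): hands the job in, once; it reports no verdict.
The state is a dict: "clock": time; "joint_pos": joint angles; "qvel": joint speeds; "tau": joint torques, N m; "tcp_pos": TCP position; "orientation": TCP orientation; "ft_force": force on the tool from outside, world axes, zero at the start; "ft_torque": the same for the moment, N m; "finger_gap": finger opening in m.
Only numpy, scipy, OpenCV 4.12 (cv2) and the standard library are available. Lean on these libraries where they do the work, as an engineer would, in place of code of your own. Each camera call takes 0.05 s, during which the arm holds its last target. There are 200 camera calls.

## Working session

There is one attempt and no reset: what is moved stays moved. The work goes in short steps, each a Python script; the robot and the scene stay as the last script left them, time stands still between calls to the robot, and variables do not carry over. Pictures are saved under pics/ and viewed, about 8 in all and at most 12, crops included, and the job is handed in when it is done.

```bash
mkdir -p pics; cat > h.py <<'E'
import numpy as np, cv2
from station import r, eoat, planner, imaging, job_done
def snap(n,f):
    m=imaging.camera_model(n); p,d=imaging.camera(n)
    cv2.imwrite(f'pics/{f}.png',p[:,:,::-1]); np.savez(f'pics/{f}.npz',p=p,d=d,**m)
    return p,d,m
def cast(m,uv,z):
    uv=np.atleast_2d(uv).astype(float); f=240/np.tan(np.radians(float(m['fov_y']))/2)
    a=np.c_[(uv-[m['cx'],m['cy']])/f,np.ones(len(uv))]
    R,t=m['R'],m['t']; c=-R.T@t; w=a@R
    return c+w*((z-c[2])/w[:,2])[:,None]
def proj(m,X):
    f=240/np.tan(np.radians(float(m['fov_y']))/2)
    c=np.atleast_2d(X)@m['R'].T+m['t']; return c[:,:2]/c[:,2:]*f+[m['cx'],m['cy']]
E
python3 - <<'E'
from h import *
for n in('top','side'):
    p,d,m=snap(n,n+'0'); print(n,m)
print(r.observe())
E
```

```text
top {'fov_y': 51.55774291450888, 'cx': 323.81185327480154, 'cy': 237.56206657175628, 'R': array([[ 2.78055505e-02, -9.99604902e-01,  4.10985239e-03],
       [-9.88910542e-01, -2.81076402e-02, -1.45828329e-01],
       [ 1.45886230e-01, -9.43939796e-06, -9.89301374e-01]]), 't': array([-0.0076019 ,  0.57738982,  1.41588966])}
side {'fov_y': 42.34356747690968, 'cx': 318.71381663166966, 'cy': 231.73551680609265, 'R': array([[-0.99590124, -0.09002363,  0.00874418],
       [-0.07544777,  0.77353323, -0.62924874],
       [ 0.04988334, -0.62732933, -0.77715479]]), 't': array([0.58355216, 0.09691212, 1.5099784 ])}
{'clock': 0.1, 'joint_pos': array([-8.63660282e+01,  1.79556312e+01,  8.58504040e+01, -1.03341327e-03,
        7.62599308e+01, -1.27988753e+01]), 'qvel': array([-0.01195227, -0.04579762, -0.18453915, -0.03517611,  0.10546771,
       -0.08467306]), 'tau': array([ 1.89756945e-03, -4.12901509e+01, -2.60140210e+01, -2.13800986e-04,
        3.06719136e-03, -1.19436262e-05]), 'tcp_pos': array([ 0.14849689, -0.50333553,  0.2447928 ]), 'orientation': array([[ 9.59150749e-01,  2.82895443e-01, -9.04585937e-05],
       [ 2.82895358e-01, -9.59150092e-01,  1.14789838e-03],
       [ 2.37971851e-04, -1.12659790e-03, -9.99999337e-01]]), 'ft_force': array([0.84225247, 0.3302349 , 0.75887251]), 'ft_torque': array([ 0.03816067, -0.0569524 , -0.00784369]), 'finger_gap': 0.0851773329426691}
```

View pics/top0.png

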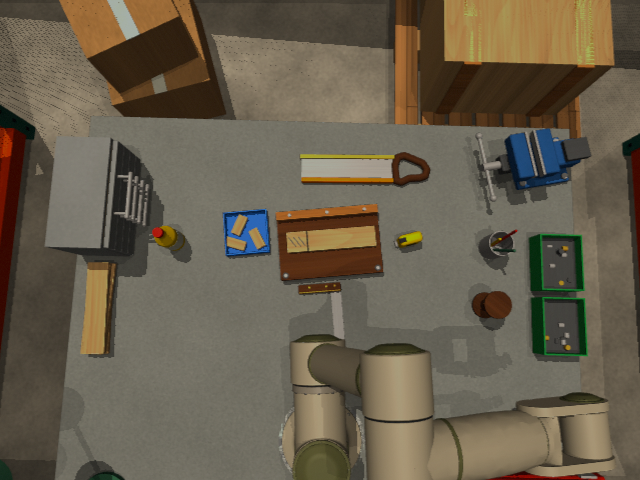

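View pics/side0.png

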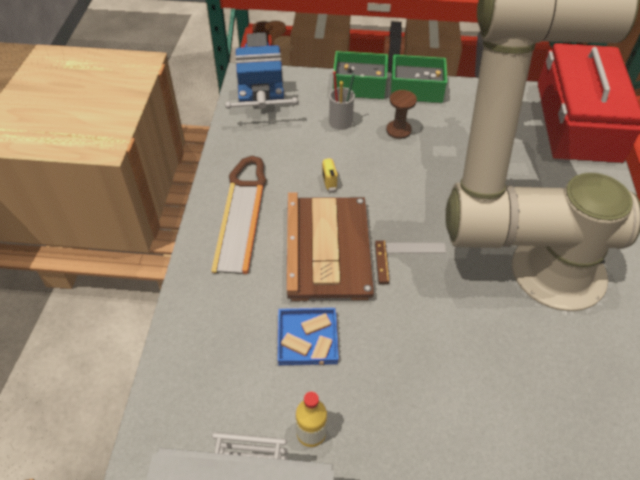

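```bash
python3 - <<'E'
from h import *
m=imaging.camera_model('top')
print('board corners',cast(m,[[279,279],[382,275],[377,206],[276,211]],.04).round(3).tolist())
print('strip',cast(m,[[286,233],[375,226],[378,246],[287,253],[306,241]],.048).round(3).tolist())
print('tape',cast(m,[[397,240],[422,236]],.05).round(3).tolist())
w=imaging.camera_model('wrist'); o=r.observe(); R=o['orientation']; c=-w['R'].T@w['t']
print(w, 'cam in tool',R.T@(c-o['tcp_pos']), R.T@w['R'].T)
for y in (0,.02,.05):
  for z in(.25,.3): print(y,z,planner.inverse_kinematics([.45,y,z],np.array([[1,0,0],[0,-1,0],[0,0,-1.]])), planner.inverse_kinematics([.45,y,z],np.array([[0,1,0],[1,0,0],[0,0,-1.]])))
E
```

```text
board corners [[0.453, 0.135, 0.04], [0.473, -0.164, 0.04], [0.677, -0.147, 0.04], [0.653, 0.152, 0.04]]
strip [[0.587, 0.12, 0.048], [0.615, -0.141, 0.048], [0.556, -0.15, 0.048], [0.528, 0.114, 0.048], [0.565, 0.06, 0.048]]
tape [[0.575, -0.205, 0.05], [0.589, -0.278, 0.05]]
{'fov_y': 65.70646984690485, 'cx': 318.0677397545426, 'cy': 238.99341959848604, 'R': array([[ 0.28302958, -0.9591077 , -0.00258494],
       [-0.91876527, -0.27189616,  0.28625663],
       [-0.27525377, -0.07864414, -0.9581495 ]]), 't': array([-0.52419207, -0.03732023,  0.37978467])} cam in tool [ 0.0730227   0.00021987 -0.12840881] [[ 1.40300774e-04 -9.58084436e-01 -2.86485939e-01]
 [ 9.99998927e-01  5.52224092e-04 -1.35705328e-03]
 [ 1.45837607e-03 -2.86485441e-01  9.58083485e-01]]
0 0.25 [-1.49777810e+01  8.16561665e+00  9.74330458e+01 -2.54444375e-14
  7.44013376e+01  7.50222190e+01] [-1.49777810e+01  8.16561665e+00  9.74330458e+01 -2.54444375e-14
  7.44013376e+01 -1.49777810e+01]
0 0.3 [-1.49777810e+01  6.16080432e+00  9.21971461e+01 -2.54444375e-14
  8.16420496e+01  7.50222190e+01] [-1.49777810e+01  6.1608
[... 204 characters left out ...]
22305632e+00  9.73659568e+01 -2.54444375e-14
  7.44109868e+01 -1.24178602e+01]
0.02 0.3 [-1.24178602e+01  6.21959968e+00  9.21311720e+01 -2.54444375e-14
  8.16492283e+01  7.75821398e+01] [-1.24178602e+01  6.21959968e+00  9.21311720e+01 -2.54444375e-14
  8.16492283e+01 -1.24178602e+01]
0.05 0.25 [-8.54385625e+00  8.52343520e+00  9.70140341e+01 -2.54444375e-14
  7.44625307e+01  8.14561437e+01] [-8.54385625e+00  8.52343520e+00  9.70140341e+01 -2.54444375e-14
  7.44625307e+01 -8.54385625e+00]
0.05 0.3 [-8.54385625e+00  6.52714363e+00  9.17849755e+01 -2.54444375e-14
  8.16878809e+01  8.14561437e+01] [-8.54385625e+00  6.52714363e+00  9.17849755e+01 -2.54444375e-14
  8.16878809e+01 -8.54385625e+00]
```

```bash
cat >> h.py <<'E'
D=np.array([[1,0,0],[0,-1,0],[0,0,-1.]])
def wcast(m,uv,z):
    uv=np.atleast_2d(uv).astype(float); f=240/np.tan(np.radians(float(m['fov_y']))/2)
    q=uv-[m['cx'],m['cy']]; rr=np.linalg.norm(q,axis=1)+1e-9; th=rr/f
    a=np.c_[q/rr[:,None]*np.sin(th)[:,None],np.cos(th)]
    R,t=m['R'],m['t']; c=-R.T@t; w=a@R
    return c+w*((z-c[2])/w[:,2])[:,None]
E
python3 - <<'E'
from h import *
r.goto([.52,0,.30],D); r.wait(.3)
p,d,m=snap('wrist','w0'); print(r.observe()['clock'],r.observe()['tcp_pos'])
cv2.imwrite('pics/w0c.png',cv2.resize(p[:,:,::-1],(800,600),interpolation=cv2.INTER_CUBIC))
E
```

```text
2.6917 [ 5.19998491e-01 -1.95166779e-04  2.99981869e-01]
```

View pics/w0c.png

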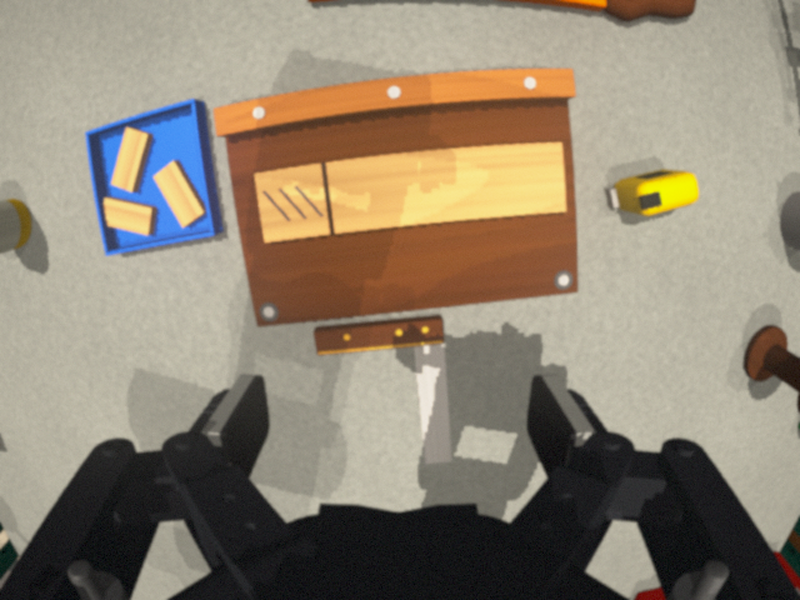

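```bash
cat >> h.py <<'E'
def line(P):  # robust 2D line -> point, unit dir
    v=cv2.fitLine(np.float32(P),cv2.DIST_HUBER,0,.001,.001).ravel(); return v[2:],v[:2]
def meet(a,b):
    s=np.linalg.solve(np.c_[a[1],-b[1]],b[0]-a[0]); return a[0]+s[0]*a[1]
def edge(p,a,b,n=60,w=7,inset=.12):
    """subpixel strongest-gradient points along pixel segment a-b"""
    g=cv2.GaussianBlur(p,(3,3),0).astype(np.float32)
    a,b=np.float32(a),np.float32(b); u=(b-a)/np.linalg.norm(b-a); nn=np.float32([-u[1],u[0]])
    s=np.linspace(inset,1-inset,n)[:,None]; o=np.arange(-w,w+.1,.5,dtype=np.float32)
    X=(a+s*(b-a))[:,None]+o[None,:,None]*nn
    v=cv2.remap(g,X[...,0].astype(np.float32),X[...,1].astype(np.float32),cv2.INTER_LINEAR)
    e=np.linalg.norm(np.gradient(v,axis=1),axis=2); k=e.argmax(1)
    return X[np.arange(n),k]
E
python3 - <<'E'
from h import *
z=np.load('pics/w0.npz'); p=z['p']; m={k:z[k] for k in('fov_y','cx','cy','R','t')}
k=.8
def L(a,b,h,w=5):
    e=edge(p,np.array(a)*k,np.array(b)*k,w=w); P=wcast(m,e,h)[:,:2]; l=line(P)
    d=(P-l[0])@[-l[1][1],l[1][0]]; print(a,b,'pt',l[0].round(4),'ang',np.degrees(np.arctan2(-l[1][0],l[1][1])).round(2)%180,'rms',np.median(abs(d)).round(5)); return l
print('board'); f=L((258,326),(578,292),.036); le=L((229,140),(258,326),.036); re=L((569,100),(578,292),.036)
ft=L((218,135),(574,97),.056); ff=L((216,107),(574,68),.056); fl=L((216,107),(218,136),.056)
for a,b in((f,le),(f,re)): print('corner',meet(a,b).round(4))
print('fence corner',meet(ft,le).round(4), meet(ft,re).round(4))
print('strip');n=L((264,243),(567,212),.048);fr=L((254,173),(563,142),.048);a=L((254,173),(264,243),.048);b=L((563,142),(567,212),.048);c=L((325,163),(331,236),.048,3)
print('corners',[meet(i,j).round(4) for i in(n,fr) for j in(a,b,c)])
print(wcast(m,np.array([[606,195],[698,185],[640,213]])*k,.05).round(3).tolist(),'tray',wcast(m,np.array([[195,100],[222,234]])*k,.025).round(3).tolist())
E
```

```text
board
(258, 326) (578, 292) pt [0.461  0.0135] ang 7.3099976 rms 0.00091
(229, 140) (258, 326) pt [0.5368 0.1406] ang 96.37 rms 0.00021
(569, 100) (578, 292) pt [ 0.5713 -0.1557] ang 96.38 rms 0.00023
(218, 135) (574, 97) pt [ 0.6387 -0.0067] ang 6.169998 rms 0.00099
(216, 107) (574, 68) pt [0.6587 0.0178] ang 5.3099976 rms 0.00194
(216, 107) (218, 136) pt [0.6335 0.1536] ang 80.76 rms 0.00097
corner [0.446  0.1305]
corner [ 0.4839 -0.1655]
fence corner [0.6218 0.1501] [ 0.6538 -0.1465]
strip
(264, 243) (567, 212) pt [ 0.5422 -0.006 ] ang 6.169998 rms 0.00013
(254, 173) (563, 142) pt [ 0.6024 -0.0045] ang 6.1600037 rms 0.00018
(254, 173) (264, 243) pt [0.5654 0.118 ] ang 95.86 rms 4e-05
(563, 142) (567, 212) pt [ 0.5774 -0.1418] ang 96.04 rms 7e-05
(325, 163) (331, 236) pt [0.5616 0.0563] ang 98.33 rms 0.00124
corners [array([0.5292, 0.1143], dtype=float32), array([ 0.5571, -0.1439], dtype=float32), array([0.5359, 0.0525], dtype=float32), array([0.5889, 0.1204], dtype=float32), array([ 0.6167, -0.1376], dtype=float32), array([0.5953, 0.0612], dtype=float32)]
[[0.574, -0.18, 0.05], [0.591, -0.281, 0.05], [0.56, -0.216, 0.05]] tray [[0.66, 0.184, 0.025], [0.534, 0.161, 0.025]]
```

```bash
cat >> h.py <<'E'
th=np.radians(6.37); cs,sn=np.cos(th),np.sin(th)
BX,BY=np.array([cs,sn]),np.array([-sn,cs])
RB=np.array([[cs,-sn,0],[sn,cs,0],[0,0,1]])@D
RE=RB@np.array([[0,-1,0],[1,0,0],[0,0,1.]])
def W(X,Y,z): return [*(X*BX+Y*BY),z]
def st():
    o=r.observe(); q=o['tcp_pos']; return 'X %.4f Y %.4f z %.4f'%(q[:2]@BX,q[:2]@BY,q[2]),'F',o['ft_force'].round(1),'t',round(o['clock'],2)
E
python3 - <<'E'
from h import *
r.goto(W(.507,-.075,.10),RB); print(st())
print(r.move_straight(W(.507,-.075,.03),velocity=.03,force_limit=4),st())
z=r.observe()['tcp_pos'][2]
r.move_straight(W(.507,-.075,z+.005)); r.wait(.2); print(st())
print(r.move_straight(W(.568,-.075,z+.005),velocity=.03,force_limit=5),st())
p,d,m=snap('wrist','w1')
cv2.imwrite('pics/w1c.png',cv2.resize(p[:,:,::-1],(800,600),interpolation=cv2.INTER_CUBIC))
E
```

```text
('X 0.5080 Y -0.0753 z 0.1013', 'F', array([ 0.4, -0.5,  0.8]), 't', 3.51)
True ('X 0.5070 Y -0.0750 z 0.0368', 'F', array([-2.7,  0.5,  7.4]), 't', 5.37)
('X 0.5069 Y -0.0750 z 0.0417', 'F', array([-0.2, -0.7,  0.2]), 't', 5.82)
True ('X 0.5637 Y -0.0749 z 0.0413', 'F', array([ 0.6, -0.4, -0. ]), 't', 7.53)
```

View pics/w1c.png

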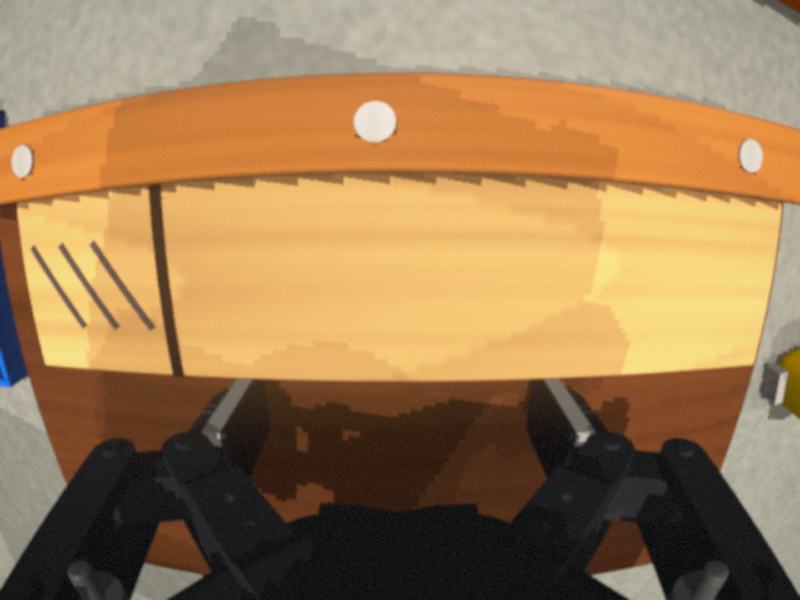

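```bash
cat >> h.py <<'E'
RE=RB@np.array([[0,1,0],[-1,0,0],[0,0,1.]])
E
python3 - <<'E'
from h import *
r.move_straight(W(.553,-.075,.0415)); r.move_straight(W(.553,-.075,.15))
eoat.grab(20); r.goto(W(.604,-.228,.15),RE); print(st())
print(r.move_straight(W(.604,-.228,.054),velocity=.06,force_limit=5),st())
r.wait(.1)
print(r.move_straight(W(.604,-.140,.054),velocity=.04,force_limit=10),st())
p,d,m=snap('wrist','w2')
cv2.imwrite('pics/w2c.png',cv2.resize(p[:,:,::-1],(800,600),interpolation=cv2.INTER_CUBIC))
E
```

```text
('X 0.6040 Y -0.2277 z 0.1500', 'F', array([ 0.1, -0.6, -0.4]), 't', 11.03)
False ('X 0.6042 Y -0.2281 z 0.0543', 'F', array([-0. ,  0.6, -0.9]), 't', 12.78)
False ('X 0.6041 Y -0.1401 z 0.0540', 'F', array([ 1.3, -0.5,  0.1]), 't', 15.22)
```

View pics/w2c.png

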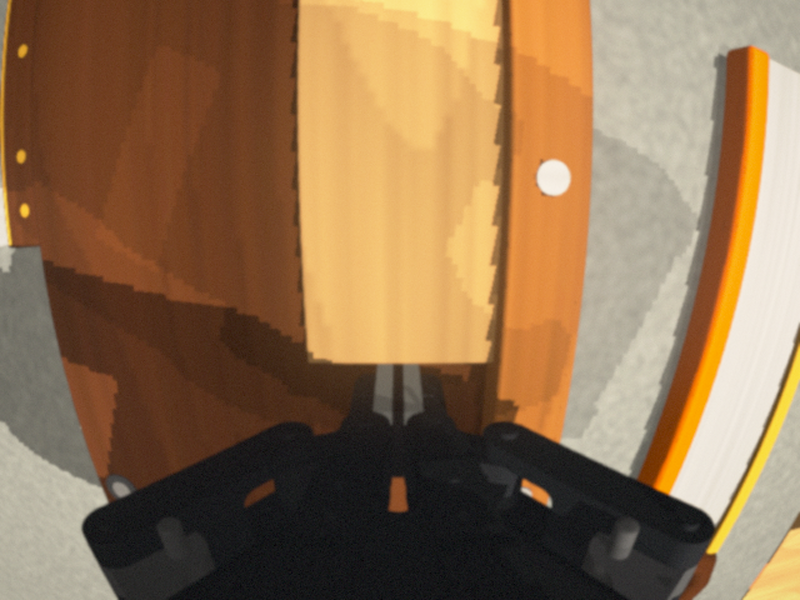

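```bash
python3 - <<'E'
from h import *
r.move_straight(W(.604,-.150,.054)); r.move_straight(W(.604,-.150,.14),velocity=.25)
r.goto(W(.53,.08,.17),RB); r.wait(.2); print(st())
p,d,m=snap('wrist','w3')
cv2.imwrite('pics/w3c.png',cv2.resize(p[:,:,::-1],(800,600),interpolation=cv2.INTER_CUBIC))
E
```

```text
('X 0.5301 Y 0.0797 z 0.1699', 'F', array([ 0.1,  0.1, -0.4]), 't', 17.91)
```

View pics/w3c.png

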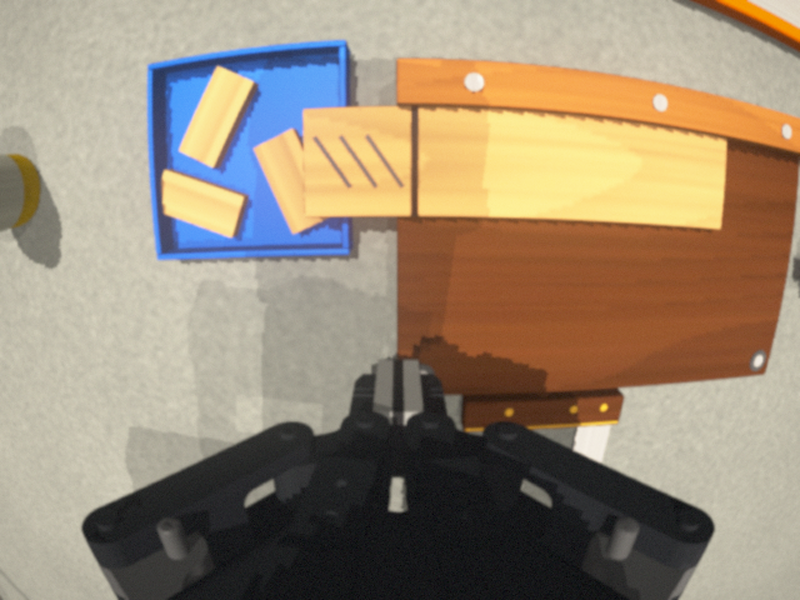

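```bash
cat > meas.py <<'E'
from h import *
def meas(f,segs):
    z=np.load(f'pics/{f}.npz'); p=z['p']; m={k:z[k] for k in('fov_y','cx','cy','R','t')}
    for n,(a,b,h,w) in segs.items():
        P=wcast(m,edge(p,np.array(a)*.8,np.array(b)*.8,w=w),h)[:,:2]; P=np.c_[P@BX,P@BY]
        c,u=line(P); print(n,'X,Y',np.median(P,0).round(4),'dir deg',np.degrees(np.arctan2(u[1],u[0])).round(2))
E
python3 - <<'E'
from meas import *
meas('w3',dict(board_end=((398,225),(398,345),.036,4),fence_end=((397,60),(397,103),.056,4),strip_end=((304,110),(306,215),.048,4),
 lineL=((412,115),(413,212),.048,1.5),lineR=((416,115),(417,212),.048,1.5),strip_back=((726,142),(722,226),.048,4),near=((420,217),(560,220),.048,3),far=((420,109),(560,119),.048,3),fence=((420,106),(560,116),.056,2)))
E
```

```text
board_end X,Y [0.533  0.0804] dir deg -0.03
fence_end X,Y [0.6464 0.0808] dir deg 0.01
strip_end X,Y [0.6047 0.1312] dir deg 0.69
lineL X,Y [0.6032 0.073 ] dir deg 0.74
lineR X,Y [0.6032 0.0695] dir deg -0.68
strip_back X,Y [ 0.6046 -0.1283] dir deg 0.27
near X,Y [0.5751 0.0294] dir deg 89.8
far X,Y [0.6332 0.0304] dir deg 89.57
fence X,Y [0.6324 0.0321] dir deg -89.93
```

```bash
python3 - <<'E'
from h import *
r.goto(W(.602,-.155,.14),RE)
print(r.move_straight(W(.602,-.155,.054),velocity=.08,force_limit=5),st())
print(r.move_straight(W(.602,-.1309,.054),velocity=.03,force_limit=10),st())
r.move_straight(W(.602,-.142,.054)); r.move_straight(W(.602,-.142,.13),velocity=.25)
eoat.open_gripper(); r.goto(W(.545,.0,.10),RB)
print(r.move_straight(W(.545,.0,.0415),velocity=.06,force_limit=5),st())
print(r.move_straight(W(.567,.0,.0415),velocity=.02,force_limit=5),st())
r.move_straight(W(.545,.0,.0415)); r.move_straight(W(.545,0,.13),velocity=.25)
eoat.grab(20); r.goto(W(.53,.08,.17),RB); r.wait(.2); print(st())
p,d,m=snap('wrist','w4')
cv2.imwrite('pics/w4c.png',cv2.resize(p[:,:,::-1],(800,600),interpolation=cv2.INTER_CUBIC))
E
```

```text
False ('X 0.6023 Y -0.1551 z 0.0546', 'F', array([-0.3,  0.6,  0.1]), 't', 20.88)
False ('X 0.6020 Y -0.1309 z 0.0540', 'F', array([ 0.4, -0.1,  0. ]), 't', 21.82)
False ('X 0.5453 Y -0.0001 z 0.0419', 'F', array([-0.6, -0.1,  0.2]), 't', 26.0)
True ('X 0.5636 Y 0.0001 z 0.0410', 'F', array([ 0.2, -0.8,  0.6]), 't', 26.89)
('X 0.5300 Y 0.0791 z 0.1694', 'F', array([ 0.2, -0. , -0.6]), 't', 29.08)
```

View pics/w4c.png

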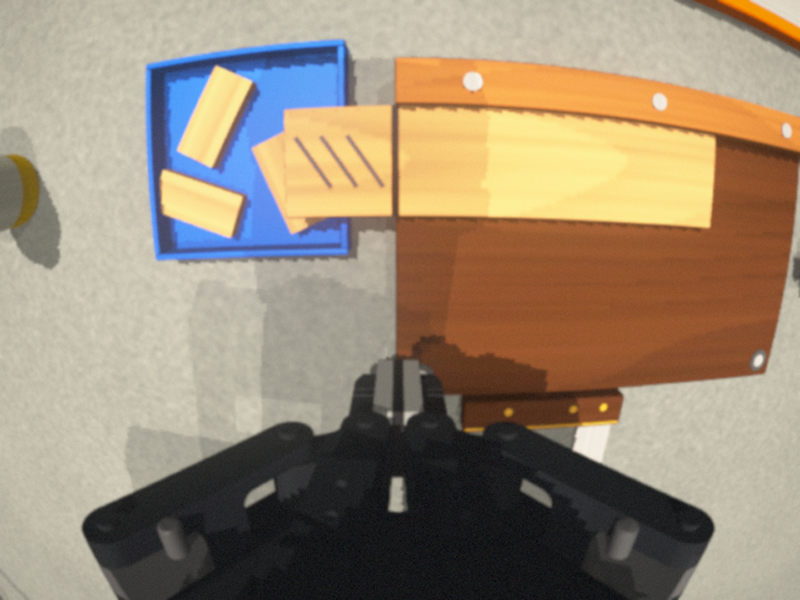

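The line now stands at col ~395 and the board end at ~397; the strip is against the fence. A numeric check follows.

```bash
python3 - <<'E'
from meas import *
meas('w4',dict(board_end=((397,225),(397,345),.036,4),fence_end=((396,60),(396,101),.056,4),strip_end=((285,110),(286,215),.048,4),
 strip_back=((715,138),(711,225),.048,4),near=((405,217),(560,219),.048,3),nearL=((560,219),(708,227),.048,3),far=((405,107),(560,117),.048,3)))
E
```

```text
board_end X,Y [0.5329 0.0804] dir deg 0.3
fence_end X,Y [0.6466 0.0807] dir deg 1.5
strip_end X,Y [0.605  0.1406] dir deg -0.21
strip_back X,Y [ 0.6047 -0.1188] dir deg 0.68
near X,Y [0.575 0.033] dir deg 89.81
nearL X,Y [ 0.575 -0.06 ] dir deg -89.84
far X,Y [0.6332 0.0338] dir deg -89.71
```

```bash
python3 - <<'E'
from h import *
print(st()); job_done()
E
```

```text
('X 0.5300 Y 0.0792 z 0.1694', 'F', array([0.1, 0.1, 0.3]), 't', 29.13)
the job is handed in; nothing more can be done
```

I pushed the strip flush to the fence with the open fingertips, then slid it along the fence from its end in two pushes with the fingers closed. A last sideways push made it flush again. I handed it in at about 29 s, with the gripper clear of everything.

**Black line:** in the last wrist picture it sits about 0.2 mm from the board's sawing end. I measured this from the strip's end less 60 mm. The camera calibration is only good to about 2 mm, and the limit is 5 mm.

**Along the fence:** the strip's near edge is within about 0.2° of the board's direction. The strip's centre is about 1 mm from its ideal position in front of the fence. The last push stopped on fence contact at the same place as the first one, within 0.1 mm.

**Small disagreements:** short-edge angle fits on the strip and board scattered by up to 1.5°, which I put down to picture noise.

**Bystanders:** the tray and the try square's stock look unmoved in the close-up pictures. I took no final overall picture, so the saw, glue, pencils, bobbin and tape were not checked again at the end.

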